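# Test both edges of a plug-in module

## Robot

A 6-joint arm with a two-finger parallel gripper is mounted at the origin on the work surface. World frame = base frame: x ahead of the robot, y to its left, z up, the work surface at z = 0. Lengths are in m, angles in rad, forces in N, time in s.
With the tool pointing down it reaches from about 0.25 to 0.775 m from the base axis. Payload 4 kg.
Tool frame: the origin (TCP) lies midway between the tips of the shut fingers; the grasp point (between the pads) lies 19 mm behind it; z points along the fingers, x is the direction in which the jaws open and shut, and the axes are right-handed (so a half turn about z gives the same grasp; the last joint's range is limited). The gripper opens to 94 mm and grips with 3 to 60 N. Pads are 16 mm wide; open, the fingers measure 119 mm over their backs; the gripper's body (75 mm by 177 mm) begins 78 mm behind the grasp point.
Start: joints at [-1.244, 0.087, 1.371, -0, 1.684, -0.103], TCP at [0.229, -0.5, 0.172] pointing down, gripper open.
Joint ranges: [-3.1, 3.1], [-0.76, 2.03], [0.27, 2.55], [-1.08, 4.22], [0.17, 2.65], [-2.57, 2.57]. Speed limits (rad/s): [2.79, 2.79, 3.14, 3.14, 3.14, 3.14].

## Interface

Orientations are given as [roll, pitch, yaw] about the fixed x, y, z axes, in that order (R = Rz(yaw) Ry(pitch) Rx(roll)).
In Python, from bench import robot, eyes, close_job gives the robot as it stands.
- The arm moves only by the shell command python3 -m jog 'ROWS'. ROWS is JSON, a list of rows, each a list of 3 entries, a list of its own where there are three numbers: the turn, a rotation vector about the tool's x, y, z in degrees, then the shift along the tool's x, y, z in mm, then the closure, from -1 (fully open) to 1 (shut). In form: [[[wx, wy, wz], [x, y, z], claw], ...]. A call has 1 to 5 rows; each row is the pose to reach, as a shift and turn from the pose commanded when the call began, along the tool's axes at that moment; what a row does not reach only later rows make up. A row lasts 1/10 s, in which the tool goes at most 50 mm and 8.59 degrees, less where a joint would pass 70% of its speed; a pose out of reach is approached as far as the arm can. A call with a gripper value outside its range is refused whole. The fingers move at their own pace and stop on an object; the grip force is fixed at half the most. Time passes only in rows, so rows that repeat a pose let the fingers close. It gives the time, the measured TCP pose, the force and the opening at its end, in the units of the state.
- robot.get_obs(): the state, without advancing time (a new reading comes with each control period).
- eyes.snapshot(name): name is "side" or "top" or "wrist"; returns (picture, depth): 400x640x3 uint8, red, green, blue; 400x640 float32, m along the optical axis (not along the pixel's ray), 0 where there is no reading.
- eyes.camera_params(name): a dict with "mtx" (3x3 intrinsics, pixels), "world_to_cam" (4x4, takes a point from world to camera coordinates). Camera axes: x right, y up, looking along -z (the intrinsics and any distortion apply to the point x, -y, -z); pixel columns grow to the right and rows downward; lengths in m; the calibration is good to about 2 mm. A picture is of the moment at which its call begins: read the wrist's pose just before it. camera_params takes no time and is no camera call; for the wrist camera it gives the pose at the moment of the call.
- close_job(): hands the job in, once; it reports no verdict.
The state is a dict: "time": time; "joint_positions": joint angles; "qvel": joint speeds; "joint_torque": joint torques, N m; "tool_pos": TCP position; "ee_rot": TCP orientation; "wrist_force": force on the tool from outside, world axes, zero at the start; "wrist_torque": the same for the moment, N m; "width": finger opening in m.
Only numpy, scipy, OpenCV 4.12 (cv2) and the standard library are available. Lean on these libraries where they do the work, as an engineer would, in place of code of your own. Each camera call takes 0.05 s, during which the arm holds its last target. There are 200 camera calls.

## Task

Pick up the grey plug-in module by the metal grip on its top and push its blue edge fully home in the slot of the test station, and hold it there for a second. Then draw it out, turn it half round, and push its orange edge fully home in the same slot; leave it plugged in like that, flat on the bench with the grip uppermost, and let go. Leave everything else on the bench where it is.

Things in the scene. Friction and masses are not known exactly. Their poses are not given: they have to be found in the camera images.
- module: the module: a flat grey slab 160 (x) x 90 (y) x 14 mm (z), about 0.45 kg, lying on the bench. Origin: centre of its underside; z up. On top in the middle a bare aluminium grip bar, 80 mm long along x, 20 mm wide along y, from 14 to 40 mm above the underside. The end at +x carries a blue contact strip (on the top and the end face), the end at -x an orange one
- blue_edge (a point): middle of the module's blue end face (module x = +80 mm, 7 mm above its underside), axes as the module's
- orange_edge (a point): middle of the module's orange end face (module x = -80 mm, 7 mm above its underside), axes as the module's
- tester: the test station, fixed to the bench: a blue box with dials on top behind a low grey hood with a yellow stripe over the slot. Origin: middle of the slot's mouth at bench level; the module goes in along +x, the outside front faces -x; z up. Hood: 150 mm wide, x 0 to 55 mm, 40 mm high; blue box: x 55 to 160 mm, 110 mm high (controls to 128 mm)
- slot_stop (a point): middle of the solid stop at the slot's inner end, 30 mm in from the mouth, 7 mm above the bench, axes as the test station's. The slot is 94 mm wide (y), 17 mm high, 30 mm deep; its floor is the bench, on which the module slides. Steel guides 20 mm high flare out before the mouth, to 110 mm wide 14 mm outside it
- contact_bar (a joint): light sprung brass contact bar inside the slot, in m: 0 = out (its face 20 mm in from the mouth), 0.010 = pressed back level with the stop by a module fully home (below 1 N). A red marker (top at 54 mm) on the hood moves with it
- screwdriver: screwdriver, 190 mm long, lying on the bench nearest the robot; a bystander, not to be disturbed. Origin: on the bench, within its length; x runs along it to the tip
- wrench: steel wrench, 180 mm long, lying flat beyond the module; a bystander, not to be disturbed. Origin: on the bench, within its length; x runs along it to the tip
- tape: black roll of tape lying flat, 90 mm across, 19 mm high; a bystander, not to be disturbed. Origin: centre of its underside
- spray: blue spray can with a silver top, 56 mm across, 160 mm high, standing at the far side; a bystander, not to be disturbed. Origin: centre of its underside
- meter: yellow multimeter lying flat, 150 x 78 mm, 32 mm high (dial to 41 mm); a bystander, not to be disturbed. Origin: centre of its underside
- mug: white mug, 82 mm across, 92 mm high; a bystander, not to be disturbed. Origin: centre of its underside
- red_bin: loose red open bin, 110 x 100 mm, 60 mm high, on the right; a bystander, not to be disturbed. Origin: centre of its underside

How it is judged:
On the way, in this order (a step that is already met when the one before it is completed fails the run):
1. the blue edge is fully home in the slot and held there (x of blue_edge in the frame of tester between 0.026 and 0.034 m and y of blue_edge in the frame of tester between -0.006 and 0.006 m and value of joint contact_bar above 0.006 m and angle between module's own z axis and vertical below 0.1 rad), for 0.4 s.
2. the module has been turned half round and the orange edge is fully home in the slot (x of orange_edge in the frame of tester between 0.026 and 0.034 m and y of orange_edge in the frame of tester between -0.006 and 0.006 m and value of joint contact_bar above 0.006 m and angle between module's own z axis and vertical below 0.1 rad), for 0.2 s.
At the end, for the whole second after the job is handed in: the module rests on the bench (underside within 4 mm, tilted under 0.1 rad, grip uppermost, at rest) with the orange edge in the slot within 4 mm of the stop and within 6 mm of the slot's middle, the contact bar pressed back by more than 6 mm (all of step 2 and height (world z) of module between -0.004 and 0.004 m and linear speed of module below 0.01 m/s); the robot touches nothing.
It fails at once if a bystander (screwdriver, wrench, tape, spray can, meter, mug or loose bin) is moved by more than 30 mm (distance of any of screwdriver, wrench, tape, spray, meter, mug, red_bin from where it was at the start of the episode above 0.03 m).
It also fails if it takes over 64 s, if anything falls off the work surface, if the arm or the gripper's body presses on something with over 40 N, if the wrist force passes 120 N, or if a joint passes its speed limit or range.

## Working session

There is one attempt and no reset: what is moved stays moved. The work goes in short steps, Python scripts to look and compute and a shell command to move; the robot and the scene stay as the last step left them, time stands still between calls to the robot, and variables do not carry over. Pictures are saved under pics/ and viewed, about 8 in all and at most 12, crops included, and the job is handed in when it is done.

```bash
ls; mkdir -p pics; python3 - <<'E'
from bench import robot, eyes
import cv2,numpy as np
for n in ("top","side"):
    p,d=eyes.snapshot(n); cv2.imwrite(f"pics/{n}0.png",p[:,:,::-1]); np.savez(f"pics/{n}0.npz",p=p,d=d)
    c=eyes.camera_params(n); print(n,np.round(c["mtx"],1).tolist(),np.round(c["world_to_cam"],3).tolist(),[k for k in c])
print(robot.get_obs())
E
```

```text
pics
top [[399.8, 0.0, 331.3], [0.0, 399.8, 203.0], [0.0, 0.0, 1.0]] [[-0.027, -1.0, -0.016, 0.032], [0.984, -0.029, 0.178, -0.521], [-0.178, -0.011, 0.984, -0.968], [0.0, 0.0, 0.0, 1.0]] ['mtx', 'world_to_cam']
side [[422.5, 0.0, 319.0], [0.0, 422.5, 203.0], [0.0, 0.0, 1.0]] [[-0.76, -0.65, -0.002, 0.392], [0.42, -0.494, 0.761, -0.237], [-0.496, 0.578, 0.648, -0.87], [0.0, 0.0, 0.0, 1.0]] ['mtx', 'world_to_cam']
{'time': 0.1, 'joint_positions': array([-1.24408075e+00,  8.78715033e-02,  1.37208358e+00, -7.39236011e-07,
        1.68359148e+00, -1.03108035e-01]), 'qvel': array([ 0.00099283, -0.0007929 , -0.00281695, -0.00071412, -0.00163407,
        0.0008695 ]), 'joint_torque': array([ 1.83315758e-03, -3.41253304e+01, -3.03302658e+01,  7.19784200e-02,
        3.04274890e-02, -9.93321282e-05]), 'tool_pos': array([ 0.2290038 , -0.49944876,  0.17043644]), 'ee_rot': array([-3.14139228e+00,  1.94360633e-03, -1.14097260e+00]), 'wrist_force': array([-0.04312561,  0.58057278, -0.16699223]), 'wrist_torque': array([ 3.30087347e-02, -3.42781227e-02, -8.57676954e-06]), 'width': 0.09412586484590452}
```

View pics/top0.png

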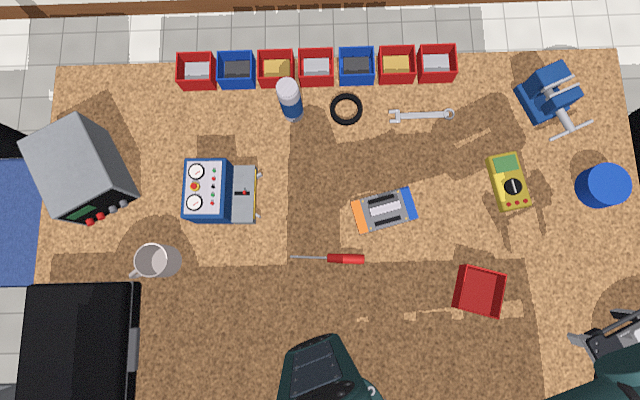

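View pics/side0.png

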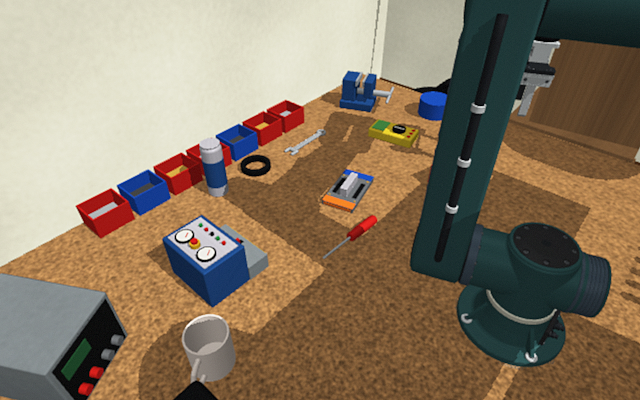

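The top view shows the module at about (384,210), with blue on the right (-y) and orange on the left. The tester is at (220,190) with its mouth facing right at about (258,192), so its insertion axis is roughly +y. The side view agrees. The screwdriver is at (330,258). I'll measure next with masks, depth and rays.

```bash
cat > h.py <<'E'
import numpy as np, cv2
from bench import robot, eyes
def snap(n):
    c=eyes.camera_params(n); p,d=eyes.snapshot(n); return p,d,c
def cloud(d,c):
    K=c["mtx"]; v,u=np.mgrid[:400,:640]
    P=np.stack([(u-K[0,2])/K[0,0]*d,-(v-K[1,2])/K[1,1]*d,-d],-1)
    T=np.linalg.inv(c["world_to_cam"]); return P@T[:3,:3].T+T[:3,3]
def rect(pts):
    (c,s,a)=cv2.minAreaRect((pts[:,:2]*1000).astype(np.float32)); return np.round(c,1),np.round(s,1),round(a,2)
def win(x0,x1,y0,y1):
    m=np.zeros((400,640),bool); m[y0:y1,x0:x1]=True; return m
def hsv(p): return cv2.cvtColor(p,cv2.COLOR_RGB2HSV)
E
python3 - <<'E'
from h import *
f=np.load("pics/top0.npz"); p,d=f["p"],f["d"]; c=eyes.camera_params("top")
W=cloud(d,c); h=hsv(p); z=W[...,2]
print("bench z",np.median(z[225:240,290:320]))
def rep(n,m):
    P=W[m]; print(n,m.sum(),"mean",np.round(P.mean(0)*1000,1),"rect",*rect(P))
M=win(340,425,180,240)
rep("module",M&(z>.008)&(z<.05)); rep("slabtop",M&(z>.008)&(z<.02)); rep("grip",M&(z>.032)&(z<.05))
rep("orange",M&(h[...,0]>5)&(h[...,0]<18)&(h[...,1]>170)&(z>.008)); rep("blue",M&(h[...,0]>100)&(h[...,0]<120)&(h[...,1]>150)&(z>.008))
T=win(170,275,145,235)
rep("hood",T&(z>.034)&(z<.046)); rep("box",T&(z>.104)&(z<.116)); rep("red",win(232,256,160,225)&((h[...,0]<6)|(h[...,0]>174))&(h[...,1]>150)&(z>.03))
rep("yellow",win(232,275,150,235)&(h[...,0]>20)&(h[...,0]<32)&(h[...,1]>170)&(z>.03))
rep("guides",win(245,275,150,235)&(z>.012)&(z<.026))
for n,w in dict(screw=win(285,370,248,270),wrench=win(385,460,100,128),tape=win(325,366,90,128),bin=win(445,515,260,325),spray=win(272,305,75,125)).items(): rep(n,w&(z>.006))
E
```

```text
bench z -0.000325043456376517
module 2098 mean [ 504.3 -118.    17.5] rect [ 505.5 -118.9] [ 90.4 161.2] 14.01
slabtop 1819 mean [ 504.2 -118.    14.2] rect [ 505.5 -118.9] [ 90.4 161.2] 14.01
grip 255 mean [ 505.  -118.3   39.7] rect [ 505.3 -119. ] [20.5 80.4] 14.41
orange 2 mean [469.4 -45.9  12.5] rect [469.4 -45.9] [8.7 0. ] -166.33
blue 259 mean [ 521.9 -183.3   18.6] rect [ 433.  -113.6] [ 74.5 293.2] 51.67
hood 1343 mean [551.2 246.7  39.7] rect [556.  293.8] [158.8 149. ] 88.3
box 2237 mean [555.6 320.1 111.1] rect [558.  324.6] [106.  149.6] 88.4
red 15 mean [555.5 239.7  49.2] rect [555.7 242.1] [11.8  7.3] 80.52
yellow 12 mean [547.9 216.5  35.6] rect [550.4 216.2] [  3.4 114.1] 88.8
guides 53 mean [538.9 215.5  20.6] rect [551.  212.6] [ 33.4 149.8] 79.84
screw 457 mean [382.8   3.8  32.3] rect [368.5  33.8] [189.5  53.4] 88.53
wrench 317 mean [ 756.7 -223.6   31. ] rect [ 602.4 -101.9] [152.3 545. ] 51.86
tape 492 mean [776.7 -28.4  40.4] rect [587.2 -28.6] [ 87.5 492.4] 89.89
bin 1170 mean [ 295.4 -338.6   46.3] rect [ 337.5 -198.6] [395.9 116. ] 73.77
spray 1111 mean [788.3 115.4 105.8] rect [614.6  92.3] [565.6  93.4] 8.03
```

```bash
cat >> h.py <<'E'
from scipy.spatial.transform import Rotation as Ro
def go(x,y,z,yaw):
    "world target (mm, deg) -> shift in tool axes, tool-z turn"
    o=robot.get_obs(); R=Ro.from_euler('xyz',o["ee_rot"])
    s=R.inv().apply(np.array([x,y,z])-o["tool_pos"]*1000)
    rv=(R.inv()*Ro.from_euler('xyz',[180,0,yaw],degrees=True)).as_rotvec(degrees=True)
    print("t",o["time"],"tcp",np.round(o["tool_pos"]*1000,1),"rpy",np.round(np.degrees(o["ee_rot"]),2),"shift",np.round(s,1),"turn",np.round(rv,2),"F",np.round(o["wrist_force"],1),"w",round(o["width"],4),"j6",round(np.degrees(o["joint_positions"][5])))
E
python3 -c "
from h import *
go(505.4,-119,150,14.1)"
```

```text
t 0.1 tcp [ 229.  -499.4  170.4] rpy [-1.7999e+02  1.1000e-01 -6.5370e+01] shift [-230.6 -409.8   21. ] turn [ -0.09   0.08 -79.47] F [-0.   0.6 -0.2] w 0.0941 j6 -6
```

```bash

python3 -m jog '[[[0,0,0],[-23,-41,0],-1],[[0,0,0],[-46,-82,0],-1],[[0,0,0],[-69,-123,0],-1],[[0,0,0],[-92,-164,0],-1],[[0,0,0],[-115,-205,0],-1]]'
python3 -m jog '[[[0,0,0],[-23,-41,0],-1],[[0,0,0],[-46,-82,0],-1],[[0,0,0],[-69,-123,0],-1],[[0,0,0],[-92,-164,0],-1],[[0,0,0],[-115,-205,0],-1]]'
python3 -m jog '[[[0,0,-8],[0,0,0],-1],[[0,0,-16],[0,0,0],-1],[[0,0,-24],[0,0,0],-1],[[0,0,-32],[0,0,0],-1],[[0,0,-40],[0,0,0],-1]]'
python3 -m jog '[[[0,0,-8],[0,0,0],-1],[[0,0,-16],[0,0,0],-1],[[0,0,-24],[0,0,0],-1],[[0,0,-32],[0,0,0],-1],[[0,0,-39.5],[0,0,0],-1]]'
python3 - <<'E'
from h import *
go(505.4,-119,90,14.1)
p,d,c=snap("wrist"); cv2.imwrite("pics/w1.png",p[:,:,::-1]); np.savez("pics/w1.npz",p=p,d=d,**c)
W=cloud(d,c);z=W[...,2]
near=np.hypot(W[...,0]-.505,W[...,1]+.119)<.1
for a,b in((.01,.018),(.036,.044)):
    m=near&(z>a)&(z<b); print(m.sum(),np.median(z[m]) if m.any() else 0,rect(W[m]) if m.any() else 0)
E
```

```text
time: 0.6
tool_pos: [0.3681, -0.3082, 0.171]
ee_rot: [3.141, 0.001, -1.142]
wrist_force: [-0.6, -0.1, -0.3]
width: 0.0939
time: 1.1
tool_pos: [0.5066, -0.1182, 0.171]
ee_rot: [3.141, 0.0, -1.141]
wrist_force: [0.6, -0.7, -0.6]
width: 0.0941
time: 1.6
tool_pos: [0.5058, -0.1198, 0.1708]
ee_rot: [3.141, 0.001, -0.437]
wrist_force: [0.1, 0.9, 0.0]
width: 0.0936
time: 2.1
tool_pos: [0.5057, -0.1199, 0.1708]
ee_rot: [-3.141, 0.001, 0.252]
wrist_force: [-0.1, -1.2, 0.0]
width: 0.0937
t 2.1 tcp [ 505.7 -119.9  170.8] rpy [-1.7996e+02  6.0000e-02  1.4440e+01] shift [ 0.1 -0.9 80.8] turn [-0.04  0.06  0.34] F [-0.1 -1.2  0. ] w 0.0937 j6 -34
6554 0.013736092460517074 (array([ 507.1, -119.3]), array([ 90.1, 159.4]), 14.2)
950 0.0393327057037014 (array([ 507.2, -118.5]), array([19.4, 78.9]), 14.12)
```

View pics/w1.png

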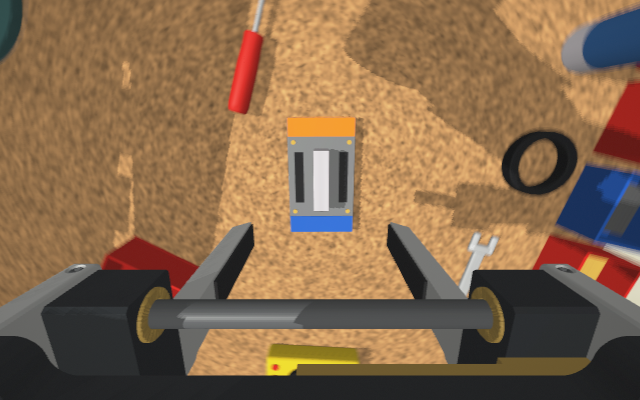

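The wrist view shows the module squarely between the open fingers, centred at about (321,175), with orange at the top and blue at the bottom. The two cameras agree within 2 mm. I'll descend and grip.

```bash

python3 -m jog '[[[0,0,0.3],[1,-1,40],-1],[[0,0,0.3],[1,-1,80],-1],[[0,0,0.3],[1,-1,115],-1],[[0,0,0.3],[1,-1,140],-1],[[0,0,0.3],[1,-1,152],-1]]'
python3 -m jog '[[[0,0,0],[0,0,0],-1],[[0,0,0],[0,0,0],1],[[0,0,0],[0,0,0],1],[[0,0,0],[0,0,0],1],[[0,0,0],[0,0,0],1]]'
python3 -m jog '[[[0,0,0],[0,0,0],1],[[0,0,0],[0,0,0],1],[[0,0,0],[0,0,0],1],[[0,0,0],[0,0,0],1],[[0,0,0],[0,0,0],1]]'
python3 -c "
from h import *
go(520,40,70,104)"
```

```text
time: 2.65
tool_pos: [0.5043, -0.118, 0.016]
ee_rot: [-3.138, 0.005, 0.239]
wrist_force: [0.3, -0.1, -0.2]
width: 0.0939
time: 3.15
tool_pos: [0.5076, -0.1192, 0.0207]
ee_rot: [3.14, -0.002, 0.241]
wrist_force: [0.0, -0.3, 0.0]
width: 0.0658
time: 3.65
tool_pos: [0.5067, -0.1189, 0.0194]
ee_rot: [3.142, 0.0, 0.241]
wrist_force: [-0.6, 0.6, 0.6]
width: 0.0254
t 3.65 tcp [ 506.7 -118.9   19.4] rpy [1.800e+02 1.000e-02 1.382e+01] shift [  50.8 -151.1  -50.6] turn [-1.000e-02  1.000e-02 -9.018e+01] F [-0.6  0.6  0.6] w 0.0254 j6 -33
```

```bash

python3 -m jog '[[[0,0,0],[0,0,0],1],[[0,0,0],[0,0,0],1],[[0,0,0],[0,0,0],1],[[0,0,0],[0,0,0],1],[[0,0,0],[0,0,0],1]]'
python3 -m jog '[[[0,0,0],[0,0,-8],1],[[0,0,0],[0,0,-20],1],[[0,0,0],[0,0,-32],1],[[0,0,0],[0,0,-40],1],[[0,0,0],[0,0,-40],1]]'
python3 -m jog '[[[0,0,0],[10,-30,0],1],[[0,0,0],[20,-60,0],1],[[0,0,0],[31,-92,0],1],[[0,0,0],[42,-125,0],1],[[0,0,0],[51,-151,0],1]]'
python3 -m jog '[[[0,0,-6],[0,0,0],1],[[0,0,-12],[0,0,0],1],[[0,0,-18],[0,0,0],1],[[0,0,-24],[0,0,0],1],[[0,0,-30],[0,0,0],1]]'
python3 -m jog '[[[0,0,-6],[0,0,0],1],[[0,0,-12],[0,0,0],1],[[0,0,-18],[0,0,0],1],[[0,0,-24],[0,0,0],1],[[0,0,-30],[0,0,0],1]]'
python3 -m jog '[[[0,0,-6],[0,0,0],1],[[0,0,-12],[0,0,0],1],[[0,0,-18],[0,0,0],1],[[0,0,-24],[0,0,0],1],[[0,0,-30],[0,0,0],1]]'
python3 - <<'E'
from h import *
go(520,40,19.5,104)
p,d,c=snap("wrist"); cv2.imwrite("pics/w2.png",p[:,:,::-1])
E
```

```text
time: 4.15
tool_pos: [0.5068, -0.1189, 0.0195]
ee_rot: [3.142, 0.0, 0.241]
wrist_force: [0.4, -0.0, 0.4]
width: 0.0006
time: 4.65
tool_pos: [0.5083, -0.1194, 0.062]
ee_rot: [3.139, -0.004, 0.241]
wrist_force: [0.3, -0.3, -0.9]
width: 0.0004
time: 5.15
tool_pos: [0.5199, 0.0417, 0.0592]
ee_rot: [-3.141, 0.0, 0.242]
wrist_force: [0.2, -0.4, 0.3]
width: 0.0004
time: 5.65
tool_pos: [0.5199, 0.04, 0.0591]
ee_rot: [-3.141, 0.001, 0.769]
wrist_force: [-0.5, -0.7, 0.7]
width: 0.0006
time: 6.15
tool_pos: [0.5199, 0.04, 0.0591]
ee_rot: [-3.141, 0.0, 1.293]
wrist_force: [-0.0, 0.5, 0.0]
width: 0.0009
time: 6.65
tool_pos: [0.5199, 0.04, 0.0591]
ee_rot: [-3.141, -0.0, 1.816]
wrist_force: [-0.2, 0.0, 0.2]
width: 0.0005
t 6.65 tcp [519.9  40.   59.1] rpy [-1.7996e+02 -1.0000e-02  1.0408e+02] shift [ 0.   0.1 39.6] turn [-0.04 -0.01  0.08] F [-0.2  0.   0.2] w 0.0005 j6 -106
```

View pics/w2.png

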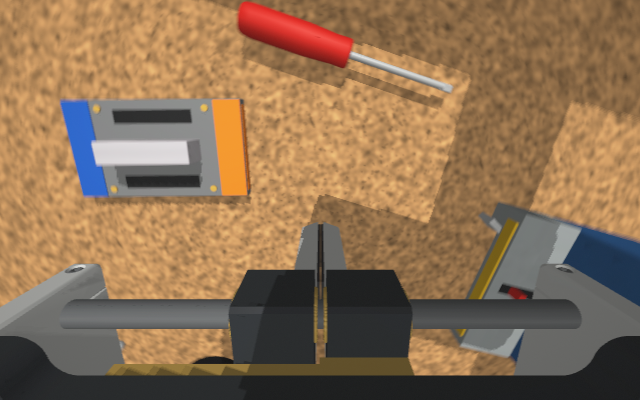

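The fingers shut empty at width 0. The module lies at (155,148), still on the bench and not carried. I'll measure where it is now.

```bash
python3 - <<'E'
from h import *
p,d,c=snap("wrist"); W=cloud(d,c);z=W[...,2]
near=np.hypot(W[...,0]-.506,W[...,1]+.119)<.11
def R(m): print(m.sum(),np.round(np.median(z[m]),4),rect(W[m]))
R(near&(z>.01)&(z<.018));R(near&(z>.036)&(z<.044))
# finger points in wrist view
T=W[220:275,295:345].reshape(-1,3); T=T[(T[:,2]>.03)]
print("finger min z",np.round(np.percentile(T[:,2],[0,2,10]),4), "rows",[(r,np.round(W[r,322]*1000,1).tolist()) for r in (222,226,232,240)])
f=np.load("pics/w1.npz");W=cloud(f["d"],dict(mtx=f["mtx"],world_to_cam=f["world_to_cam"]))
for u,v in((250,226),(245,240),(393,226),(398,240),(222,262),(420,262)): print(u,v,np.round(W[v,u]*1000,1))
p,d,c=snap("top"); W=cloud(d,c);z=W[...,2];near=np.hypot(W[...,0]-.506,W[...,1]+.119)<.11
R(near&(z>.01)&(z<.018));R(near&(z>.036)&(z<.044))
E
```

```text
14368 0.0138 (array([ 506.6, -118.9]), array([ 89.8, 162.2]), 14.27)
2307 0.0394 (array([ 506.1, -118.9]), array([19.5, 81.2]), 14.16)
finger min z [0.092  0.097  0.1061] rows [(222, [546.0, 48.3, -1.6]), (226, [512.1, 39.0, 96.4]), (232, [512.3, 39.0, 106.1]), (240, [512.1, 38.8, 118.9])]
250 226 [ 457.8 -123.9  209.2]
245 240 [ 459.2 -126.3  225.7]
393 226 [550.6 -98.7 212.1]
398 240 [ 549.8 -100.8  230. ]
222 262 [ 455.9 -123.6  259. ]
420 262 [552.3 -98.5 259.2]
1752 0.0142 (array([ 505.5, -118.7]), array([ 90.4, 160.5]), 14.09)
246 0.0398 (array([ 505.4, -118.7]), array([20.2, 80.1]), 13.93)
```

The depth puts the visible fingertips about 35 mm above the reported TCP, which would explain the miss. I'll check that against the independent side view.

```bash
python3 - <<'E'
from h import *
p,d,c=snap("side"); o=robot.get_obs(); K=c["mtx"]; t=o["tool_pos"]
W=cloud(d,c)
q=p.copy()
for dz,col in((0,(255,0,0)),(.019,(0,255,0)),(.035,(255,255,0))):
    P=c["world_to_cam"]@np.r_[t+[0,0,dz],1]; u=K[0,0]*P[0]/-P[2]+K[0,2]; v=-K[1,1]*P[1]/-P[2]+K[1,2]; print(dz,u,v,-P[2],np.round(W[int(v),int(u)]*1000,1))
    cv2.circle(q,(int(round(u)),int(round(v))),1,col,-1)
u,v=int(u),int(v)
print([(r,np.round(W[r,u]*1000).tolist()) for r in range(v-12,v+22,3)])
cv2.imwrite("pics/s2.png",cv2.resize(q[v-70:v+50,u-80:u+80],None,fx=5,fy=5,interpolation=0)[:,:,::-1])
E
```

```text
0 307.2669725036003 200.23771964716397 1.0666676363868939 [571.3 -14.5  -2.7]
0.019 307.1163392665444 194.4092158127674 1.054350107422391 [587.5 -32.7  -1.1]
0.035 306.9867332416889 189.39432515785475 1.0439774514522835 [510.9  53.3 108.3]
[(177, [-34.0, 641.0, 745.0]), (180, [510.0, 53.0, 136.0]), (183, [512.0, 52.0, 125.0]), (186, [511.0, 53.0, 117.0]), (189, [511.0, 53.0, 108.0]), (192, [594.0, -36.0, 0.0]), (195, [586.0, -26.0, 0.0]), (198, [577.0, -16.0, 0.0]), (201, [569.0, -8.0, -1.0]), (204, [561.0, 1.0, -1.0]), (207, [551.0, 12.0, 1.0]), (210, [545.0, 19.0, -2.0])]
```

View pics/s2.png

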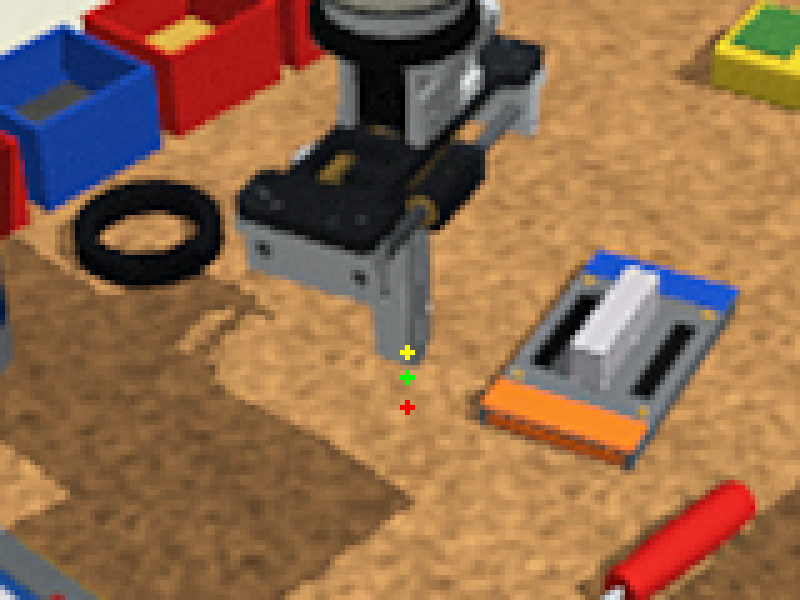

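The side view agrees. The finger ends at crop (405,360), near dz=+35 mm (yellow), well above the reported TCP (red at (407,407)). So the real fingertips sit about 33–38 mm above the reported TCP, and only z is off. I'll go back and descend further, watching the wrist force.

```bash

python3 -m jog '[[[0,0,8],[0,0,0],-1],[[0,0,16],[0,0,0],-1],[[0,0,24],[0,0,0],-1],[[0,0,32],[0,0,0],-1],[[0,0,40],[0,0,0],-1]]'
python3 -m jog '[[[0,0,8.5],[0,0,0],-1],[[0,0,17],[0,0,0],-1],[[0,0,25.5],[0,0,0],-1],[[0,0,34],[0,0,0],-1],[[0,0,42],[0,0,0],-1]]'
python3 -m jog '[[[0,0,8],[0,0,0],-1],[[0,0,8],[0,0,0],-1],[[0,0,8],[0,0,0],-1]]'
python3 -c "
from h import *
go(506,-119,-10,14.1)"
```

```text
time: 7.35
tool_pos: [0.5201, 0.0399, 0.0594]
ee_rot: [-3.141, 0.0, 1.106]
wrist_force: [-0.2, -0.3, 0.2]
width: 0.037
time: 7.85
tool_pos: [0.5201, 0.0399, 0.0594]
ee_rot: [3.142, 0.0, 0.373]
wrist_force: [0.4, 0.4, 0.1]
width: 0.077
time: 8.15
tool_pos: [0.5201, 0.0399, 0.0594]
ee_rot: [3.142, 0.0, 0.243]
wrist_force: [0.1, 1.5, 0.3]
width: 0.0938
t 8.15 tcp [520.1  39.9  59.4] rpy [1.800e+02 1.000e-02 1.394e+01] shift [-52.  150.9  69.4] turn [ 0.    0.01 -0.16] F [0.1 1.5 0.3] w 0.0938 j6 -16
```

```bash

python3 -m jog '[[[0,0,0],[-15,45,0],-1],[[0,0,0],[-30,90,0],-1],[[0,0,0],[-42,125,0],-1],[[0,0,0],[-52,151,0],-1],[[0,0,0],[-52,151,0],-1]]'
python3 -m jog '[[[0,0,0],[0,0,30],-1],[[0,0,0],[0,0,55],-1],[[0,0,0],[0,0,65],-1],[[0,0,0],[0,0,69],-1],[[0,0,0],[0,0,69],-1]]'
python3 - <<'E'
from h import *
go(506,-119,-18,14.1)
p,d,c=snap("wrist"); W=cloud(d,c)
cv2.imwrite("pics/w3.png",p[:,:,::-1])
for v in range(216,250,4): print(v,[np.round(W[v,u]*1000).astype(int).tolist() for u in (225,235,245,250,254)])
E
```

```text
time: 8.65
tool_pos: [0.5054, -0.1222, 0.0595]
ee_rot: [3.14, 0.0, 0.238]
wrist_force: [0.4, -0.2, -0.4]
width: 0.0941
time: 9.15
tool_pos: [0.506, -0.1186, -0.0094]
ee_rot: [-3.141, -0.0, 0.242]
wrist_force: [0.1, 1.0, 0.3]
width: 0.094
t 9.15 tcp [ 506.  -118.6   -9.4] rpy [-179.99   -0.     13.89] shift [-0.1  0.4  8.6] turn [-0.01 -0.   -0.21] F [0.1 1.  0.3] w 0.094 j6 -33
216 [[432, -132, -1], [440, -131, -2], [448, -128, 0], [452, -127, 0], [455, -127, -1]]
220 [[433, -136, -1], [441, -133, -1], [448, -131, 0], [452, -130, 0], [455, -130, -1]]
224 [[434, -139, 0], [441, -137, 0], [454, -122, 27], [457, -122, 26], [456, -134, -3]]
228 [[434, -142, 0], [450, -123, 35], [456, -121, 36], [459, -122, 32], [457, -137, -1]]
232 [[434, -146, -1], [452, -122, 42], [457, -122, 39], [460, -124, 34], [457, -140, 0]]
236 [[448, -123, 48], [453, -122, 48], [459, -123, 44], [460, -127, 34], [458, -143, 0]]
240 [[449, -124, 53], [455, -122, 54], [459, -124, 46], [461, -129, 35], [462, -134, 24]]
244 [[451, -123, 58], [457, -121, 58], [460, -126, 47], [461, -132, 35], [463, -137, 25]]
248 [[453, -122, 64], [458, -122, 62], [461, -129, 47], [462, -134, 36], [460, -154, -1]]
```

View pics/w3.png

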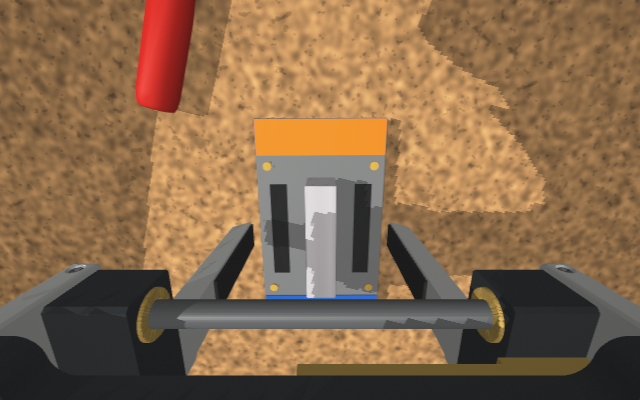

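The fingers straddle the module, with tips at about (250,226) and (390,226) and z ≈ 25 mm. That makes the offset 34 mm. I'll go 7 mm lower, then close.

```bash

python3 -m jog '[[[0,0,0],[0,0,4],-1],[[0,0,0],[0,0,7],0],[[0,0,0],[0,0,7],1],[[0,0,0],[0,0,7],1],[[0,0,0],[0,0,7],1]]'
python3 -m jog '[[[0,0,0],[0,0,0],1],[[0,0,0],[0,0,0],1],[[0,0,0],[0,0,0],1],[[0,0,0],[0,0,0],1],[[0,0,0],[0,0,0],1]]'
python3 -m jog '[[[0,0,0],[0,0,0],1],[[0,0,0],[0,0,0],1],[[0,0,0],[0,0,0],1],[[0,0,0],[0,0,0],1],[[0,0,0],[0,0,0],1]]'
python3 -m jog '[[[0,0,0],[0,0,-8],1],[[0,0,0],[0,0,-20],1],[[0,0,0],[0,0,-32],1],[[0,0,0],[0,0,-40],1],[[0,0,0],[0,0,-40],1]]'
python3 -c "
from h import *
go(520,40,-16,104)"
```

```text
time: 9.7
tool_pos: [0.5059, -0.1192, -0.0163]
ee_rot: [3.141, -0.0, 0.241]
wrist_force: [0.3, -1.2, 0.7]
width: 0.0655
time: 10.2
tool_pos: [0.5058, -0.1191, -0.0165]
ee_rot: [3.142, 0.0, 0.241]
wrist_force: [-0.6, -0.2, -0.3]
width: 0.0254
time: 10.7
tool_pos: [0.506, -0.1191, -0.0165]
ee_rot: [3.141, -0.0, 0.241]
wrist_force: [0.4, 0.3, -1.6]
width: 0.0202
time: 11.2
tool_pos: [0.5073, -0.1196, 0.0257]
ee_rot: [3.139, -0.003, 0.241]
wrist_force: [-0.6, 0.5, -4.8]
width: 0.02
t 11.2 tcp [ 507.3 -119.6   25.7] rpy [179.86  -0.2   13.82] shift [  50.3 -152.1   41.5] turn [ 2.600e-01 -5.000e-02 -9.018e+01] F [-0.6  0.5 -4.8] w 0.02 j6 -33
```

Gripped: width 20 mm and about 4.5 N of weight. I'll carry it to a clear spot, turn it 90°, set it down and swap the grip, because the last joint's range forces a regrasp.

```bash

python3 -m jog '[[[0,0,0],[10,-30,0],1],[[0,0,0],[20,-60,0],1],[[0,0,0],[31,-92,0],1],[[0,0,0],[42,-125,0],1],[[0,0,0],[51,-151,0],1]]'
python3 -m jog '[[[0,0,-6],[0,0,0],1],[[0,0,-12],[0,0,0],1],[[0,0,-18],[0,0,0],1],[[0,0,-24],[0,0,0],1],[[0,0,-30],[0,0,0],1]]'
python3 -m jog '[[[0,0,-6],[0,0,0],1],[[0,0,-12],[0,0,0],1],[[0,0,-18],[0,0,0],1],[[0,0,-24],[0,0,0],1],[[0,0,-30],[0,0,0],1]]'
python3 -m jog '[[[0,0,-6],[0,0,0],1],[[0,0,-12],[0,0,0],1],[[0,0,-18],[0,0,0],1],[[0,0,-24],[0,0,0],1],[[0,0,-30],[0,0,0],1]]'
python3 -m jog '[[[0,0,0],[0,0,15],1],[[0,0,0],[0,0,28],1],[[0,0,0],[0,0,36],1],[[0,0,0],[0,0,39.5],1],[[0,0,0],[0,0,39.5],1]]'
python3 -c "
from h import *
go(520,40,-16,104)"
```

```text
time: 11.7
tool_pos: [0.5188, 0.0416, 0.0231]
ee_rot: [-3.141, 0.001, 0.242]
wrist_force: [0.5, 0.9, -4.4]
width: 0.0196
time: 12.2
tool_pos: [0.5188, 0.0398, 0.0231]
ee_rot: [-3.141, 0.001, 0.769]
wrist_force: [0.1, -0.3, -5.3]
width: 0.0197
time: 12.7
tool_pos: [0.5188, 0.0397, 0.023]
ee_rot: [-3.141, 0.0, 1.293]
wrist_force: [-0.8, -0.5, -4.2]
width: 0.0195
time: 13.2
tool_pos: [0.5188, 0.0397, 0.0231]
ee_rot: [-3.141, -0.0, 1.816]
wrist_force: [0.3, -0.5, -5.4]
width: 0.0196
time: 13.7
tool_pos: [0.5192, 0.0397, -0.0161]
ee_rot: [-3.141, 0.0, 1.812]
wrist_force: [0.6, 0.4, -4.9]
width: 0.0199
t 13.7 tcp [519.2  39.7 -16.1] rpy [-179.99    0.    103.82] shift [ 0.1  0.9 -0.1] turn [-0.01  0.   -0.18] F [ 0.6  0.4 -4.9] w 0.0199 j6 -106
```

```bash

python3 -m jog '[[[0,0,0],[0,0,0.5],-1],[[0,0,0],[0,0,0.5],-1],[[0,0,0],[0,0,0.5],-1],[[0,0,0],[0,0,0.5],-1],[[0,0,0],[0,0,0.5],-1]]'
python3 -m jog '[[[0,0,0],[0,0,-10],-0.3],[[0,0,0],[0,0,-30],-0.3],[[0,0,0],[0,0,-40],-0.3],[[0,0,8],[0,0,-40],-0.3],[[0,0,16],[0,0,-40],-0.3]]'
python3 -m jog '[[[0,0,8],[0,0,0],-0.3],[[0,0,16],[0,0,0],-0.3],[[0,0,24],[0,0,0],-0.3],[[0,0,32],[0,0,0],-0.3],[[0,0,40],[0,0,0],-0.3]]'
python3 -m jog '[[[0,0,8],[0,0,0],-0.3],[[0,0,16],[0,0,0],-0.3],[[0,0,24],[0,0,0],-0.3],[[0,0,32],[0,0,0],-0.3],[[0,0,40],[0,0,0],-0.3]]'
python3 -m jog '[[[0,0,8],[0,0,0],-0.3],[[0,0,16],[0,0,0],-0.3],[[0,0,24],[0,0,0],-0.3],[[0,0,32],[0,0,0],-0.3],[[0,0,40],[0,0,0],-0.3]]'
python3 -m jog '[[[0,0,8],[0,0,0],-0.3],[[0,0,16],[0,0,0],-0.3],[[0,0,24],[0,0,0],-0.3],[[0,0,32],[0,0,0],-0.3],[[0,0,40],[0,0,0],-0.3]]'
python3 - <<'E'
from h import *
go(519.2,39.7,-16.5,-76.2)
p,d,c=snap("wrist"); np.savez("pics/w4.npz",p=p,d=d,**c); cv2.imwrite("pics/w4.png",p[:,:,::-1])
W=cloud(d,c);z=W[...,2]; near=np.hypot(W[...,0]-.519,W[...,1]-.04)<.11
for a,b in((.01,.018),(.036,.044)):
    m=near&(z>a)&(z<b); print(m.sum(),rect(W[m]))
E
```

```text
time: 14.2
tool_pos: [0.5196, 0.0397, -0.0161]
ee_rot: [3.141, 0.0, 1.812]
wrist_force: [0.1, 0.4, 0.4]
width: 0.0561
time: 14.7
tool_pos: [0.5201, 0.0397, 0.0248]
ee_rot: [3.139, 0.0, 1.527]
wrist_force: [0.3, -0.5, 0.5]
width: 0.061
time: 15.2
tool_pos: [0.5195, 0.0397, 0.0241]
ee_rot: [3.141, -0.0, 0.829]
wrist_force: [0.0, -1.1, -0.2]
width: 0.0608
time: 15.7
tool_pos: [0.5195, 0.0397, 0.024]
ee_rot: [3.141, -0.001, 0.131]
wrist_force: [-0.0, 0.1, 0.6]
width: 0.0614
time: 16.2
tool_pos: [0.5195, 0.0397, 0.0241]
ee_rot: [-3.141, -0.001, -0.567]
wrist_force: [0.2, -0.4, -0.9]
width: 0.0613
time: 16.7
tool_pos: [0.5195, 0.0397, 0.024]
ee_rot: [-3.141, -0.0, -1.265]
wrist_force: [-0.3, 0.5, -0.7]
width: 0.0613
t 16.7 tcp [519.5  39.7  24. ] rpy [-1.7996e+02 -2.0000e-02 -7.2500e+01] shift [-0.1  0.3 40.5] turn [-0.04 -0.02  3.7 ] F [-0.3  0.5 -0.7] w 0.0613 j6 71
15471 (array([520.2,  38.9]), array([160.4,  90.1]), 14.11)
2526 (array([519.9,  39.2]), array([80.4, 20. ]), 13.91)
```

```bash

python3 -m jog '[[[0,0,3.7],[0,0,15],-0.3],[[0,0,3.7],[0,0,30],-0.3],[[0,0,3.7],[0,0,40.5],-0.3],[[0,0,3.7],[0,0,40.5],1],[[0,0,3.7],[0,0,40.5],1]]'
python3 -m jog '[[[0,0,0],[0,0,0],1],[[0,0,0],[0,0,0],1],[[0,0,0],[0,0,0],1],[[0,0,0],[0,0,0],1],[[0,0,0],[0,0,0],1]]'
python3 -m jog '[[[0,0,0],[0,0,0],1],[[0,0,0],[0,0,-7],1],[[0,0,0],[0,0,-15],1],[[0,0,0],[0,0,-25],1],[[0,0,0],[0,0,-25],1]]'
python3 -m jog '[[[0,0,-7.5],[0,0,0],1],[[0,0,-15],[0,0,0],1],[[0,0,-22.5],[0,0,0],1],[[0,0,-30],[0,0,0],1],[[0,0,-37.5],[0,0,0],1]]'
python3 -m jog '[[[0,0,-7.5],[0,0,0],1],[[0,0,-15],[0,0,0],1],[[0,0,-22.5],[0,0,0],1],[[0,0,-30],[0,0,0],1],[[0,0,-37],[0,0,0],1]]'
python3 - <<'E'
from h import *
go(552,97,8.5,-1.6)
p,d,c=snap("wrist"); np.savez("pics/w5.npz",p=p,d=d,**c); cv2.imwrite("pics/w5.png",p[:,:,::-1])
E
```

```text
time: 17.25
tool_pos: [0.5194, 0.0397, -0.0168]
ee_rot: [-3.141, -0.0, -1.323]
wrist_force: [0.0, 0.4, 1.1]
width: 0.0484
time: 17.75
tool_pos: [0.5196, 0.0397, -0.0165]
ee_rot: [-3.141, -0.0, -1.324]
wrist_force: [0.1, 0.1, 2.0]
width: 0.0193
time: 18.25
tool_pos: [0.5206, 0.0397, 0.0097]
ee_rot: [-3.138, -0.001, -1.324]
wrist_force: [0.5, -0.0, -4.3]
width: 0.0196
time: 18.75
tool_pos: [0.519, 0.0397, 0.0077]
ee_rot: [3.141, 0.0, -0.664]
wrist_force: [-1.1, 0.5, -5.6]
width: 0.0195
time: 19.25
tool_pos: [0.519, 0.0397, 0.0077]
ee_rot: [3.141, 0.0, -0.019]
wrist_force: [0.2, -0.5, -5.0]
width: 0.0198
t 19.25 tcp [519.   39.7   7.7] rpy [ 1.7999e+02  3.0000e-02 -1.0800e+00] shift [ 31.9 -57.9  -0.8] turn [0.01 0.03 0.52] F [ 0.2 -0.5 -5. ] w 0.0198 j6 -1
```

View pics/w5.png

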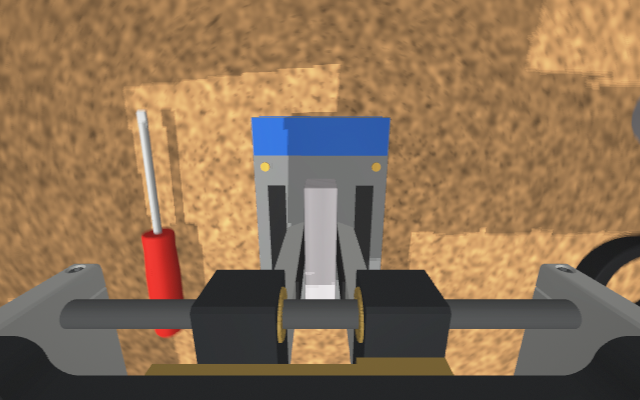

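The blue edge now points at the slot at (320,120), and the bar is gripped in the middle. I'll move to the standoff and measure the slot from close up.

```bash

python3 -m jog '[[[0,0,0.5],[10,-20,0],1],[[0,0,0.5],[20,-40,0],1],[[0,0,0.5],[32,-58,0],1],[[0,0,0.5],[32,-58,0],1],[[0,0,0.5],[32,-58,0],1]]'
python3 - <<'E'
from h import *
go(552,97,8.5,-1.6)
p,d,c=snap("wrist"); np.savez("pics/w6.npz",p=p,d=d,**c); cv2.imwrite("pics/w6.png",p[:,:,::-1])
W=cloud(d,c);z=W[...,2];x,y=W[...,0],W[...,1];h=hsv(p)
def rep(n,m):
    if m.sum()>5: print(n,m.sum(),np.round(W[m].mean(0)*1000,1),rect(W[m]))
m=(y>.19)&(y<.27)&(x>.45)&(x<.66)
rep("hood",m&(z>.037)&(z<.043)); rep("guides",(y>.195)&(y<.222)&(x>.45)&(x<.66)&(z>.014)&(z<.024))
rep("yellow",m&(h[...,0]>20)&(h[...,0]<32)&(h[...,1]>170)&(z>.02))
# mouth front edge of hood top: min y per x
hm=m&(z>.037)&(z<.043)
for xc in range(480,640,20):
    s=hm&(abs(x*1000-xc)<4); print(xc, round(np.percentile(y[s],2)*1000,1) if s.any() else None,end=" ")
g=np.abs(x-.5515)<.08
rep("slab",g&(y<.19)&(np.abs(z-.040)<.006)); rep("blue",g&(y<.2)&(h[...,0]>100)&(h[...,0]<120)&(h[...,1]>150)&(z<.06))
E
```

```text
time: 19.8
tool_pos: [0.5523, 0.097, 0.0076]
ee_rot: [3.141, 0.001, -0.033]
wrist_force: [-0.4, -0.1, -4.6]
width: 0.0192
t 19.8 tcp [552.3  97.    7.6] rpy [ 1.7996e+02  6.0000e-02 -1.9000e+00] shift [-0.3 -0.  -0.9] turn [ 0.04  0.06 -0.3 ] F [-0.4 -0.1 -4.6] w 0.0192 j6 6
hood 12025 [555.4 228.6  39.3] (array([555.8, 227.6]), array([ 26.6, 150.9]), 88.13)
guides 566 [554.9 210.9  18.8] (array([555.1, 210.4]), array([ 14.4, 149.4]), 88.35)
yellow 1830 [554.3 215.4  33.7] (array([555.1, 215.9]), array([  3.2, 129.7]), 88.37)
480 219.3 500 218.7 520 218.3 540 217.2 560 217.0 580 216.3 600 215.8 620 215.5 slab 15150 [554.1 136.   37.8] (array([553.3, 109.2]), array([135.7,  90.4]), 88.11)
blue 4971 [554.9 164.5  38.1] (array([554.9, 163.9]), array([23.6, 87.6]), 88.11)
```

View pics/w6.png

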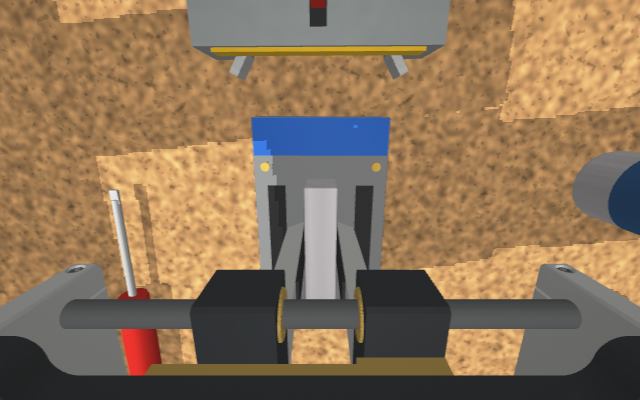

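The slot's flared guides are at (240,66) and (397,66), and the mouth line is at y ≈ 217. The module is 1.1 mm off laterally and 0.3° off in yaw. I'll correct that while lowering, then start pushing in.

```bash

python3 -m jog '[[[0,0,-0.3],[-1.1,0,8],1],[[0,0,-0.3],[-1.1,0,16],1],[[0,0,-0.3],[-1.1,0,21],1],[[0,0,-0.3],[-1.1,0,24],1],[[0,0,-0.3],[-1.1,0,24],1]]'
python3 -m jog '[[[0,0,0],[0,-10,0],1],[[0,0,0],[0,-20,0],1],[[0,0,0],[0,-30,0],1],[[0,0,0],[0,-37,0],1],[[0,0,0],[0,-37,0],1]]'
python3 - <<'E'
from h import *
go(553.9,167.2,-16.5,-1.6)
p,d,c=snap("wrist"); cv2.imwrite("pics/w7.png",p[:,:,::-1])
W=cloud(d,c);z=W[...,2];x,y=W[...,0],W[...,1]
g=(np.abs(x-.553)<.06)&(z<.02)&(z>.008)
print("slab",rect(W[g&(y<.198)]))
E
```

```text
time: 20.35
tool_pos: [0.5515, 0.0968, -0.0162]
ee_rot: [3.141, 0.0, -0.028]
wrist_force: [0.4, 0.1, -5.3]
width: 0.0203
time: 20.85
tool_pos: [0.5525, 0.1354, -0.0161]
ee_rot: [-3.141, -0.0, -0.026]
wrist_force: [-0.6, -0.4, -5.2]
width: 0.0198
t 20.85 tcp [552.5 135.4 -16.1] rpy [-1.7998e+02 -1.0000e-02 -1.4600e+00] shift [  0.6 -31.8   0.4] turn [-0.02 -0.01  0.14] F [-0.6 -0.4 -5.2] w 0.0198 j6 10
slab (array([553.2, 139.6]), array([119. ,  90.5]), 88.54)
```

View pics/w7.png

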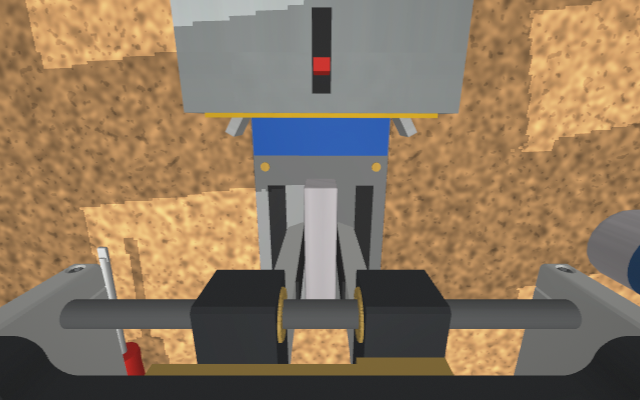

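The blue edge is at the mouth, centred between the guides, and the red marker is still out at (321,65). I'll push home slowly.

```bash

python3 -m jog '[[[0,0,0],[0,-6,0],1],[[0,0,0],[0,-12,0],1],[[0,0,0],[0,-17,0],1],[[0,0,0],[0,-22,0],1],[[0,0,0],[0,-22,0],1]]'
python3 -m jog '[[[0,0,0],[0,-3,0],1],[[0,0,0],[0,-6,0],1],[[0,0,0],[0,-9,0],1],[[0,0,0],[0,-9,0],1],[[0,0,0],[0,-9,0],1]]'
python3 - <<'E'
from h import *
go(553.9,167.2,-16.5,-1.6)
p,d,c=snap("wrist"); cv2.imwrite("pics/w8.png",p[:,:,::-1])
h=hsv(p); m=((h[...,0]<6)|(h[...,0]>174))&(h[...,1]>150)&win(300,345,0,120)
W=cloud(d,c); print("red",np.round(W[m].mean(0)*1000,1), "prev y would be ~240"); 
E
```

```text
time: 21.4
tool_pos: [0.5531, 0.1567, -0.0161]
ee_rot: [-3.141, -0.0, -0.027]
wrist_force: [-0.3, -1.1, -5.7]
width: 0.02
time: 21.9
tool_pos: [0.5534, 0.1649, -0.016]
ee_rot: [3.141, -0.0, -0.027]
wrist_force: [-0.1, -1.0, -5.2]
width: 0.0198
t 21.9 tcp [553.4 164.9 -16. ] rpy [179.98  -0.    -1.57] shift [ 0.4 -2.3  0.5] turn [ 0.02 -0.    0.03] F [-0.1 -1.  -5.2] w 0.0198 j6 13
red [556.1 246.5  54. ] prev y would be ~240
```

```bash

python3 -m jog '[[[0,0,0],[0,-1,0],1],[[0,0,0],[0,-2,0],1],[[0,0,0],[0,-2.5,0],1],[[0,0,0],[0,-2.5,0],1]]'
python3 -m jog '[[[0,0,0],[0,-0.5,0],1],[[0,0,0],[0,-1,0],1],[[0,0,0],[0,-1,0],1]]'
python3 -m jog '[[[0,0,0],[0,-0.5,0],1],[[0,0,0],[0,-1,0],1],[[0,0,0],[0,-1,0],1]]'
python3 - <<'E'
from h import *
go(553.9,167.2,-16.5,-1.6)
p,d,c=snap("wrist"); cv2.imwrite("pics/w9.png",p[:,:,::-1])
h=hsv(p); m=((h[...,0]<6)|(h[...,0]>174))&(h[...,1]>150)&win(300,345,0,120)
W=cloud(d,c); print("red",np.round(W[m].mean(0)*1000,1))
E
```

```text
time: 22.35
tool_pos: [0.5535, 0.1675, -0.016]
ee_rot: [3.141, -0.0, -0.027]
wrist_force: [-0.4, -0.1, -5.9]
width: 0.0195
time: 22.65
tool_pos: [0.5536, 0.1676, -0.0159]
ee_rot: [3.14, -0.0, -0.028]
wrist_force: [-0.5, -3.5, -3.5]
width: 0.0199
time: 22.95
tool_pos: [0.5535, 0.1675, -0.0159]
ee_rot: [3.138, 0.0, -0.028]
wrist_force: [-1.0, -5.5, -3.0]
width: 0.0192
t 22.95 tcp [553.5 167.5 -15.9] rpy [ 1.7981e+02  1.0000e-02 -1.5900e+00] shift [0.4 0.3 0.6] turn [0.19 0.01 0.01] F [-1.  -5.5 -3. ] w 0.0192 j6 13
red [556.  249.5  51.7]
```

It's at the stop: the reaction has risen to 5.5 N, y has stopped changing at 167.5, and the marker has moved about 10 mm. I'll hold for over a second, then draw out, lift and turn.

```bash

python3 -m jog '[[[0,0,0],[0,0,0],1],[[0,0,0],[0,0,0],1],[[0,0,0],[0,0,0],1],[[0,0,0],[0,0,0],1],[[0,0,0],[0,0,0],1]]'
python3 -m jog '[[[0,0,0],[0,0,0],1],[[0,0,0],[0,0,0],1],[[0,0,0],[0,0,0],1],[[0,0,0],[0,0,0],1],[[0,0,0],[0,0,0],1]]'
python3 -m jog '[[[0,0,0],[0,8,0],1],[[0,0,0],[0,20,0],1],[[0,0,0],[0,35,0],1],[[0,0,0],[0,50,0],1],[[0,0,0],[0,65,0],1]]'
python3 -m jog '[[[0,0,0],[0,18,-8],1],[[0,0,0],[0,34,-16],1],[[0,0,0],[0,48,-25],1],[[0,0,0],[0,55,-25],1],[[0,0,0],[0,55,-25],1]]'
python3 -m jog '[[[0,0,-7.5],[0,0,0],1],[[0,0,-15],[0,0,0],1],[[0,0,-22.5],[0,0,0],1],[[0,0,-30],[0,0,0],1],[[0,0,-36],[0,0,0],1]]'
python3 -m jog '[[[0,0,-7.5],[0,0,0],1],[[0,0,-15],[0,0,0],1],[[0,0,-22.5],[0,0,0],1],[[0,0,-30],[0,0,0],1],[[0,0,-36],[0,0,0],1]]'
python3 -m jog '[[[0,0,-6],[0,0,0],1],[[0,0,-12],[0,0,0],1],[[0,0,-18],[0,0,0],1],[[0,0,-18],[0,0,8],1],[[0,0,-18],[0,0,15],1]]'
python3 -c "
from h import *
go(550,48,-16.5,88.4)"
```

```text
time: 23.5
tool_pos: [0.5535, 0.1676, -0.0159]
ee_rot: [3.138, 0.0, -0.028]
wrist_force: [-0.6, -5.9, -3.1]
width: 0.0197
time: 24.0
tool_pos: [0.5535, 0.1676, -0.0159]
ee_rot: [3.138, 0.0, -0.028]
wrist_force: [-1.2, -5.4, -2.2]
width: 0.02
time: 24.5
tool_pos: [0.5516, 0.103, -0.0161]
ee_rot: [-3.142, -0.0, -0.028]
wrist_force: [-0.1, -0.1, -5.1]
width: 0.02
time: 25.0
tool_pos: [0.5507, 0.0484, 0.0096]
ee_rot: [-3.142, -0.001, -0.029]
wrist_force: [-0.0, -0.3, -5.7]
width: 0.0199
time: 25.5
tool_pos: [0.5497, 0.0504, 0.0083]
ee_rot: [-3.14, 0.001, 0.607]
wrist_force: [0.6, 0.3, -5.3]
width: 0.0195
time: 26.0
tool_pos: [0.5497, 0.0504, 0.0083]
ee_rot: [-3.14, -0.0, 1.235]
wrist_force: [0.3, -0.5, -5.0]
width: 0.0192
time: 26.5
tool_pos: [0.5498, 0.05, -0.0071]
ee_rot: [-3.141, -0.0, 1.542]
wrist_force: [-0.2, 0.1, -6.0]
width: 0.0199
t 26.5 tcp [549.8  50.   -7.1] rpy [-1.7996e+02 -2.0000e-02  8.8340e+01] shift [-2.   0.2  9.4] turn [-0.04 -0.02 -0.06] F [-0.2  0.1 -6. ] w 0.0199 j6 -89
```

```bash

python3 -m jog '[[[0,0,0],[0,0,5],1],[[0,0,0],[0,0,9.5],1],[[0,0,0],[0,0,9.5],1],[[0,0,0],[0,0,9.5],-0.3],[[0,0,0],[0,0,9.5],-0.3]]'
python3 -m jog '[[[0,0,0],[0,0,0],-0.3],[[0,0,0],[0,0,0],-0.3],[[0,0,0],[0,0,0],-0.3],[[0,0,0],[0,0,-15],-0.3],[[0,0,0],[0,0,-40],-0.3]]'
python3 -m jog '[[[0,0,8],[0,0,0],-0.3],[[0,0,16],[0,0,0],-0.3],[[0,0,24],[0,0,0],-0.3],[[0,0,32],[0,0,0],-0.3],[[0,0,40],[0,0,0],-0.3]]'
python3 -m jog '[[[0,0,8],[0,0,0],-0.3],[[0,0,16],[0,0,0],-0.3],[[0,0,24],[0,0,0],-0.3],[[0,0,32],[0,0,0],-0.3],[[0,0,40],[0,0,0],-0.3]]'
python3 -m jog '[[[0,0,8],[0,0,0],-0.3],[[0,0,16],[0,0,0],-0.3],[[0,0,24],[0,0,0],-0.3],[[0,0,32],[0,0,0],-0.3],[[0,0,40],[0,0,0],-0.3]]'
python3 -m jog '[[[0,0,8],[0,0,0],-0.3],[[0,0,16],[0,0,0],-0.3],[[0,0,24],[0,0,0],-0.3],[[0,0,32],[0,0,0],-0.3],[[0,0,40],[0,0,0],-0.3]]'
python3 -m jog '[[[0,0,8],[0,0,0],-0.3],[[0,0,16],[0,0,0],-0.3],[[0,0,20],[0,0,0],-0.3],[[0,0,20],[0,0,0],-0.3]]'
python3 - <<'E'
from h import *
p,d,c=snap("wrist")
W=cloud(d,c);z=W[...,2]; near=np.hypot(W[...,0]-.55,W[...,1]-.05)<.11
for a,b in((.01,.018),(.036,.044)):
    m=near&(z>a)&(z<b); print(m.sum(),rect(W[m]))
go(549.8,50,-16.5,-91.6)
E
```

```text
time: 27.0
tool_pos: [0.5517, 0.0494, -0.0141]
ee_rot: [3.138, 0.0, 1.543]
wrist_force: [0.6, -0.4, 0.0]
width: 0.0324
time: 27.5
tool_pos: [0.5485, 0.0494, 0.0237]
ee_rot: [-3.137, 0.0, 1.543]
wrist_force: [0.7, -0.4, 0.0]
width: 0.0613
time: 28.0
tool_pos: [0.5508, 0.0495, 0.0259]
ee_rot: [3.14, -0.001, 0.839]
wrist_force: [0.4, -0.1, -0.3]
width: 0.0609
time: 28.5
tool_pos: [0.5508, 0.0495, 0.0258]
ee_rot: [3.141, -0.001, 0.141]
wrist_force: [0.3, 0.1, 0.0]
width: 0.0613
time: 29.0
tool_pos: [0.5508, 0.0494, 0.0259]
ee_rot: [-3.141, -0.001, -0.557]
wrist_force: [-0.2, -0.3, 0.6]
width: 0.0611
time: 29.5
tool_pos: [0.5508, 0.0495, 0.0259]
ee_rot: [-3.14, -0.001, -1.255]
wrist_force: [-0.1, 0.4, -0.2]
width: 0.0612
time: 29.9
tool_pos: [0.5508, 0.0495, 0.0257]
ee_rot: [-3.14, -0.0, -1.598]
wrist_force: [-0.1, 0.4, 0.4]
width: 0.061
15264 (array([550.1,  48.9]), array([ 90.5, 159.8]), 88.44)
2485 (array([550.6,  48.7]), array([19.9, 80.3]), 87.74)
t 29.95 tcp [550.7  49.5  25.5] rpy [-179.92   -0.    -91.49] shift [-0.5  1.  42. ] turn [-0.08 -0.    0.11] F [-0.3 -0.1 -0.5] w 0.0611 j6 91
```

```bash

python3 -m jog '[[[0,0,0],[0,0,15],-0.3],[[0,0,0],[0,0,30],-0.3],[[0,0,0],[0,0,41.5],-0.3],[[0,0,0],[0,0,41.5],1],[[0,0,0],[0,0,41.5],1]]'
python3 -m jog '[[[0,0,0],[0,0,0],1],[[0,0,0],[0,0,0],1],[[0,0,0],[0,0,0],1],[[0,0,0],[0,0,0],1],[[0,0,0],[0,0,0],1]]'
python3 -m jog '[[[0,0,0],[0,0,0],1],[[0,0,0],[0,0,-7],1],[[0,0,0],[0,0,-15],1],[[0,0,0],[0,0,-25],1],[[0,0,0],[0,0,-25],1]]'
python3 -m jog '[[[0,0,-7.5],[0,0,0],1],[[0,0,-15],[0,0,0],1],[[0,0,-22.5],[0,0,0],1],[[0,0,-30],[0,0,0],1],[[0,0,-36],[0,0,0],1]]'
python3 -m jog '[[[0,0,-7.5],[0,0,0],1],[[0,0,-15],[0,0,0],1],[[0,0,-22.5],[0,0,0],1],[[0,0,-30],[0,0,0],1],[[0,0,-36],[0,0,0],1]]'
python3 -m jog '[[[0,0,-7.5],[0,-12,0],1],[[0,0,-15],[0,-24,0],1],[[0,0,-18],[0,-36,0],1],[[0,0,-18],[0,-46,0],1],[[0,0,-18],[0,-46,0],1]]'
python3 - <<'E'
from h import *
go(551.5,97,-16.5,-1.6)
p,d,c=snap("wrist"); cv2.imwrite("pics/w10.png",p[:,:,::-1])
W=cloud(d,c);z=W[...,2];x,y=W[...,0],W[...,1]
m=(abs(x-.5515)<.08)&(y<.195)&(np.abs(z-.040)<.006); s,a=rect(W[m])[0],rect(W[m]); print(a)
print("axis x there",555.3-.0288*(217.2-a[0][1]))
g=(y>.195)&(y<.222)&(x>.45)&(x<.66)&(z>.014)&(z<.024); print("guides",rect(W[g]))
E
```

```text
time: 30.45
tool_pos: [0.5493, 0.0495, -0.0185]
ee_rot: [3.139, -0.0, -1.598]
wrist_force: [0.7, -0.3, -0.6]
width: 0.0486
time: 30.95
tool_pos: [0.5502, 0.0495, -0.0171]
ee_rot: [-3.142, -0.0, -1.598]
wrist_force: [0.3, 0.2, -0.3]
width: 0.0196
time: 31.45
tool_pos: [0.5518, 0.0495, 0.0101]
ee_rot: [-3.138, -0.0, -1.598]
wrist_force: [0.6, -0.5, -4.6]
width: 0.0197
time: 31.95
tool_pos: [0.5501, 0.0495, 0.0079]
ee_rot: [3.141, 0.0, -0.965]
wrist_force: [0.2, 0.3, -5.9]
width: 0.0197
time: 32.45
tool_pos: [0.5501, 0.0495, 0.0079]
ee_rot: [3.141, 0.0, -0.337]
wrist_force: [-0.9, -0.8, -5.3]
width: 0.0195
time: 32.95
tool_pos: [0.5659, 0.094, 0.0079]
ee_rot: [-3.141, -0.0, -0.027]
wrist_force: [-0.1, -0.3, -4.8]
width: 0.0197
t 32.95 tcp [565.9  94.    7.9] rpy [-1.7998e+02 -1.0000e-02 -1.5600e+00] shift [-14.5  -2.6  24.4] turn [-0.02 -0.01  0.04] F [-0.1 -0.3 -4.8] w 0.0197 j6 5
(array([566.7, 106.1]), array([134.4,  90.3]), 88.47)
axis x there 552.10032
guides (array([555.2, 210.4]), array([ 14.3, 149.7]), 88.42)
```

View pics/w10.png

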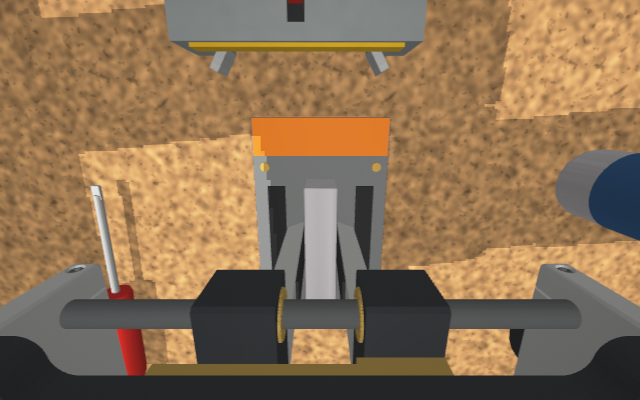

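Orange now leads, centred at (320,135), with the guides to its left because I shifted along the rotated axes. I'll shift 14.6 mm sideways, lower, and advance to the mouth.

```bash

python3 -m jog '[[[0,0,0],[-7,0,0],1],[[0,0,0],[-14.6,0,6],1],[[0,0,0],[-14.6,0,16],1],[[0,0,0],[-14.6,0,24],1],[[0,0,0],[-14.6,0,24],1]]'
python3 -m jog '[[[0,0,0],[0,-10,0],1],[[0,0,0],[0,-20,0],1],[[0,0,0],[0,-30,0],1],[[0,0,0],[0,-40,0],1],[[0,0,0],[0,-40,0],1]]'
python3 - <<'E'
from h import *
go(553.5,167.5,-16.2,-1.6)
p,d,c=snap("wrist"); cv2.imwrite("pics/w11.png",p[:,:,::-1])
W=cloud(d,c);z=W[...,2];x,y=W[...,0],W[...,1]
g=(np.abs(x-.553)<.06)&(z<.02)&(z>.008)&(y<.198); a=rect(W[g]); print(a,"axis x",555.3-.0288*(217.2-a[0][1]))
E
```

```text
time: 33.5
tool_pos: [0.5503, 0.0929, -0.0171]
ee_rot: [3.141, 0.001, -0.028]
wrist_force: [-0.5, -0.4, -5.7]
width: 0.0199
time: 34.0
tool_pos: [0.5521, 0.1352, -0.016]
ee_rot: [-3.141, -0.0, -0.025]
wrist_force: [1.1, -0.2, -5.0]
width: 0.0197
t 34.0 tcp [552.1 135.2 -16. ] rpy [-1.7996e+02 -1.0000e-02 -1.4500e+00] shift [  0.5 -32.4   0.2] turn [-0.04 -0.01  0.15] F [ 1.1 -0.2 -5. ] w 0.0197 j6 9
(array([552.8, 139.8]), array([118.5,  90.4]), 88.54) axis x 553.07088
```

Lateral error is 0.3 mm, so I'll push in.

```bash

python3 -m jog '[[[0,0,0],[0.3,-6,0],1],[[0,0,0],[0.3,-12,0],1],[[0,0,0],[0.3,-18,0],1],[[0,0,0],[0.3,-24,0],1],[[0,0,0],[0.3,-24,0],1]]'
python3 -m jog '[[[0,0,0],[0,-3,0],1],[[0,0,0],[0,-6,0],1],[[0,0,0],[0,-8,0],1],[[0,0,0],[0,-9,0],1],[[0,0,0],[0,-9,0],1]]'
python3 -m jog '[[[0,0,0],[0,-0.5,0],1],[[0,0,0],[0,-1,0],1],[[0,0,0],[0,-1.5,0],1],[[0,0,0],[0,-1.5,0],1],[[0,0,0],[0,-1.5,0],1]]'
python3 - <<'E'
from h import *
go(553.5,167.5,-16.2,-1.6)
p,d,c=snap("wrist"); cv2.imwrite("pics/w12.png",p[:,:,::-1])
h=hsv(p); m=((h[...,0]<6)|(h[...,0]>174))&(h[...,1]>150)&win(300,345,0,120)
W=cloud(d,c); print("red",np.round(W[m].mean(0)*1000,1))
E
```

```text
time: 34.55
tool_pos: [0.5531, 0.1581, -0.016]
ee_rot: [-3.141, -0.0, -0.027]
wrist_force: [0.2, -0.8, -5.8]
width: 0.0196
time: 35.05
tool_pos: [0.5533, 0.1661, -0.0161]
ee_rot: [3.141, 0.0, -0.027]
wrist_force: [-0.6, -0.6, -4.8]
width: 0.02
time: 35.55
tool_pos: [0.5534, 0.1676, -0.0161]
ee_rot: [3.141, 0.0, -0.028]
wrist_force: [0.3, -1.2, -5.7]
width: 0.0199
t 35.55 tcp [553.4 167.6 -16.1] rpy [179.99   0.    -1.58] shift [0.1 0.1 0.1] turn [0.01 0.   0.02] F [ 0.3 -1.2 -5.7] w 0.0199 j6 13
red [556.  249.3  53.2]
```

```bash

python3 -m jog '[[[0,0,0],[0,-0.5,0],1],[[0,0,0],[0,-1,0.3],1],[[0,0,0],[0,-1.5,0.6],1],[[0,0,0],[0,-1.5,0.8],1],[[0,0,0],[0,-1.5,1],1]]'
python3 -m jog '[[[0,0,0],[0,0,0],1],[[0,0,0],[0,0,0.5],1],[[0,0,0],[0,0,0.8],1],[[0,0,0],[0,0,0.8],1]]'
python3 -c "
from h import *
go(553.5,167.5,-16.2,-1.6)"
```

```text
time: 36.1
tool_pos: [0.5536, 0.1677, -0.0166]
ee_rot: [3.139, -0.0, -0.028]
wrist_force: [-1.5, -5.2, -1.3]
width: 0.0202
time: 36.5
tool_pos: [0.5538, 0.1676, -0.0173]
ee_rot: [3.139, -0.001, -0.028]
wrist_force: [-1.1, -5.6, -2.3]
width: 0.0196
t 36.5 tcp [553.8 167.6 -17.3] rpy [ 1.7985e+02 -4.0000e-02 -1.6000e+00] shift [-0.3  0.1 -1.1] turn [ 0.15 -0.04  0.  ] F [-1.1 -5.6 -2.3] w 0.0196 j6 13
```

The module is against the stop with its weight mostly on the bench. I'll release, rise straight up, and check.

```bash

python3 -m jog '[[[0,0,0],[0,0,0],-0.3],[[0,0,0],[0,0,0],-0.3],[[0,0,0],[0,0,0],-0.3],[[0,0,0],[0,0,0],-0.3],[[0,0,0],[0,0,0],-0.3]]'
python3 -m jog '[[[0,0,0],[0,0,-10],-0.3],[[0,0,0],[0,0,-30],-0.3],[[0,0,0],[0,0,-60],-0.3],[[0,0,0],[0,0,-80],-0.3],[[0,0,0],[0,0,-80],-0.3]]'
python3 - <<'E'
from h import *
go(553.5,167.5,60,-1.6)
p,d,c=snap("wrist"); cv2.imwrite("pics/w13.png",p[:,:,::-1])
W=cloud(d,c);z=W[...,2];x,y=W[...,0],W[...,1];h=hsv(p)
print("slab z",np.median(z[(abs(x-.5538)<.05)&(abs(y-.167)<.06)&(z>.005)&(z<.025)]))
r=rect(W[(abs(x-.553)<.06)&(z>.036)&(z<.044)&(abs(y-.166)<.046)]);print("bar",r)
print("slab",rect(W[(abs(x-.553)<.06)&(z>.008)&(z<.02)&(y<.195)&(y>.07)]))
m=((h[...,0]<6)|(h[...,0]>174))&(h[...,1]>150)&(abs(x-.556)<.02)&(y>.22)&(y<.26); print("red",np.round(W[m].mean(0)*1000,1))
p,d,c=snap("top"); cv2.imwrite("pics/top9.png",p[:,:,::-1])
E
```

```text
time: 37.0
tool_pos: [0.5537, 0.1695, -0.0175]
ee_rot: [-3.141, -0.001, -0.027]
wrist_force: [0.3, 0.6, 0.4]
width: 0.057
time: 37.5
tool_pos: [0.5565, 0.1699, 0.0671]
ee_rot: [-3.14, -0.009, -0.027]
wrist_force: [-0.5, -0.3, 1.0]
width: 0.0612
t 37.5 tcp [556.5 169.9  67.1] rpy [-179.88   -0.5    -1.57] shift [-3.   2.5  7. ] turn [-0.12 -0.5   0.03] F [-0.5 -0.3  1. ] w 0.0612 j6 13
slab z 0.013577637276431465
bar (array([554.4, 167.1]), array([80.3, 20. ]), 88.38)
slab (array([553.8, 141.6]), array([108.5,  90.2]), 88.46)
red [556.3 248.9 102.2]
```

View pics/w13.png

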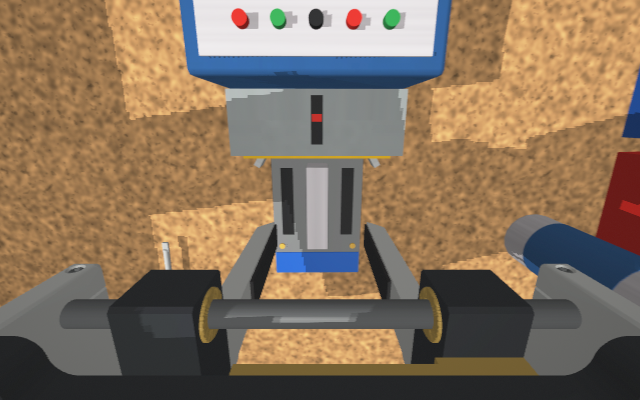

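The wrist view shows the module seated, with blue facing out at (317,262), the bar at (317,207) and the marker back at (316,118). I'll do one last numeric check of the marker and bystanders, then hand in.

```bash
python3 - <<'E'
from h import *
p,d,c=snap("wrist"); W=cloud(d,c);x,y,z=np.moveaxis(W,-1,0);h=hsv(p)
m=((h[...,0]<6)|(h[...,0]>174))&(h[...,1]>150)&win(305,330,95,145); print("red",np.round(W[m].mean(0)*1000,1))
a=cv2.imread("pics/top0.png");b=cv2.imread("pics/top9.png")
for n,(x0,x1,y0,y1) in dict(screw=(285,370,248,270),wrench=(385,460,100,128),tape=(325,366,90,128),bin=(448,512,262,322),spray=(272,305,75,125),meter=(485,535,150,215),mug=(130,183,240,280)).items():
    s,_=cv2.phaseCorrelate(*[cv2.cvtColor(i[y0:y1,x0:x1],cv2.COLOR_BGR2GRAY).astype(np.float32) for i in (a,b)]); print(n,np.round(s,2))
print(robot.get_obs()["time"],robot.get_obs()["wrist_force"])
E
```

```text
red [556.  249.1  52.2]
screw [0.32 0.12]
wrench [0.71 0.01]
tape [0.59 0.06]
bin [ 0.02 -0.07]
spray [-0.09 -0.12]
meter [-0.09 -0.06]
mug [-0.    0.02]
37.65 [0.1025234  0.26545182 0.57066011]
```

```bash
python3 -c "
from bench import close_job; print(close_job())"
```

```text
the job is handed in; nothing more can be done
None
```

The module is plugged in by its orange edge, released and flat on the bench, and the job was handed in at about 37.7 s of the 64 s allowed; no verdict was given.

**What happened**
- **First grip:** this closed on nothing. The real fingertips sit about 34 mm above the reported TCP, which I confirmed in the wrist and side views. I lowered by that much and the second grip held.
- **Blue edge:** I pushed it home until the stop pushed back with about 5.5 N, and held it there for over 1 s.
- **Half turn:** the last joint's range could not cover either large turn in one go, so before each insertion I set the module down and regripped it from the other side.
- **Orange edge:** I pushed it home to about 5.6 N, lowered the module onto the bench, let go and rose clear.

**Last checks**
- **Module position:** the grip's centre is at (554.4, 167.1) mm; fully home is (553.9, 167.2) mm. Yaw is 88.4°, matching the slot, and the slab's top is at 13.6 mm, so it lies flat.
- **Contact bar:** the red marker is at y = 249.1 mm, against about 240 mm before insertion, so the bar is pressed back about 9 mm.
- **Bystanders:** all shifted less than 1 pixel (about 2.5 mm) in the top view.
- **Robot:** the wrist force is near zero and the gripper is clear of everything.

Apart from the TCP height offset, no checks disagreed. The cameras differed by up to 2 mm, within their calibration.

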